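# Couple the sample carousel to its drive with the drive pin

## Robot

A 6-joint arm with a two-finger parallel gripper is mounted at the origin on a cart in front of the work surface, level with it; the furniture and walls round the work are solid. World frame = base frame: x ahead of the robot, y to its left, z up, the work surface at z = 0. Lengths are in m, angles in rad, forces in N, time in s.
With the tool pointing down it reaches from about 0.35 to 0.85 m from the base axis. Payload 8.1 kg.
Tool frame: the origin (TCP) lies at the very end of the fingers, on their centre line; the grasp point (between the pads) lies 19 mm behind it; z points along the fingers, y is the direction in which the jaws open and shut (so a half turn about z gives the same grasp; the last joint's range is limited). The gripper opens to 93 mm and grips with 3 to 60 N. Pads are 15 mm wide; open, the fingers measure 128 mm over their backs; the gripper's body (75 mm by 188 mm) begins 65 mm behind the grasp point.
Start: joints at [-1.392, 0.13, 1.488, -0, 1.523, -0.085], TCP at [0.156, -0.579, 0.219] pointing down, gripper open.
Joint ranges: [-2.96, 2.96], [-0.89, 2.26], [0.02, 2.5], [-1.34, 4.48], [0, 2.73], [-2.66, 2.66]. Speed limits (rad/s): [2.39, 2.39, 2.79, 3.14, 3.14, 3.14].

## Interface

Orientations are given as a unit quaternion [x, y, z, w].
In Python, from cell import r gives the robot as it stands.
- The arm moves only by the shell command python3 -m handwheel 'ROWS' [OPENING] [FORCE]. ROWS is JSON, a list of rows, each an object of numbers: "dx", "dy", "dz": the shift along the world's x, y, z in units of 50 mm (1.0 is 50 mm); "spin": the turn about the world's z in units of 6 degrees (1.0 is 6 degrees). In form: [{"dx": .., "dy": .., "dz": .., "spin": ..}, ...]. A call has 1 to 20 rows; each row is the pose to reach, as a shift and turn from the pose commanded when the call began; what a row does not reach only later rows make up. A row lasts 1/8 s, in which the tool goes at most 62.5 mm and 10.7 degrees, less where a joint would pass 70% of its speed; a pose out of reach is approached as far as the arm can. A call with a gripper value outside its range is refused whole. OPENING is the opening, from 0 (shut) to 1 (fully open), set as the call begins (- or left out, the last holds). The fingers move at their own pace and stop on an object; FORCE is the grip in N (left out, the last holds). Time passes only in rows, so rows that repeat a pose let the fingers close. It gives the time, the measured TCP pose, the force and the opening at its end, in the units of the state.
- r.get_obs(): the state, without advancing time (a new reading comes with each control period).
- r.capture(name): name is "side" or "top"; returns (picture, depth): 400x640x3 uint8, red, green, blue; 400x640 float32, m along the optical axis (not along the pixel's ray), 0 where there is no reading.
- r.get_calibration(name): a dict with "camera_matrix" (3x3 intrinsics, pixels), "position" and "rotation" of the camera in the world. Camera axes: x right, y up, looking along -z (the intrinsics and any distortion apply to the point x, -y, -z); pixel columns grow to the right and rows downward; lengths in m; the calibration is good to about 2 mm. A picture is of the moment at which its call begins. get_calibration takes no time and is no camera call.
- r.finish_job(): hands the job in, once; it reports no verdict.
Trained networks look in the newest picture that a camera, given by its name, has taken for a name from the list of things; names that differ only in an ending like _2 or _b are one class to them, and where a whole thing is asked for, a point or a joint stands for the part that bears it (a point fixed in the world has none). Each returns a list of dicts, best first, with "p" (0 to 1); they miss things now and then, are a little off and sometimes report something else, mostly with a low value. They report only what shows in the picture. A call takes as long as a camera call.
- r.spot_in(label, camera): "xy" ([column, row] in pixels, amid what is visible of it).
- r.silhouettes(label, camera): "mask" (400x640 bool, what is visible of it) and "xy" ([column, row] in pixels, amid what is visible of it).
The state is a dict: "clock": time; "joint_pos": joint angles; "dq": joint speeds; "joint_efforts": joint torques, N m; "tcp_pos": TCP position; "ee_rot": TCP orientation; "wrist_force": force on the tool from outside, world axes, zero at the start; "moment": the same for the moment, N m; "finger_gap": opening from 0.0 (shut) to 1.0 (fully open).
Only numpy, scipy, OpenCV 4.12 (cv2) and the standard library are available. Lean on these libraries where they do the work, as an engineer would, in place of code of your own. Each camera call takes 0.05 s, during which the arm holds its last target.

## Task

The sample changer's tray has been reloaded and turns loose on its spindle; couple it to the drive again. Take the drive pin out of its parking socket, put it through the steel-bushed hole in the tray and, with the pin resting lightly on the drive plate hidden below (never push it harder than 40 N), swing the tray counter-clockwise as seen from above until you feel the pin drop into the drive plate's hole. Push it fully home so that its collar sits flat on the tray, let go of it, and leave the pot, the tin and the tub standing beside the changer where they are.

Things in the scene. Friction and masses are not known exactly. Their poses are not given: they have to be found in the camera images.
- changer: Bench sample changer, fixed to the desk: white housing 216 x 292 mm (along its x and y). Origin on the desk under the tray's axis of rotation, z up; its -x side faces the robot within 12 degrees. From the desk up: housing, a steel drive plate, and 2 mm above that the aluminium tray with the pots. At the housing's -y end a raised grey deck (top 88 mm) carries the pin's parking socket.
- park_socket (a point): Centre of the mouth of the parking socket: steel-ringed blind hole, bore 11.5 mm, 32 mm deep, mouth facing up 88 mm above the desk, at changer x = -20 mm, y = -146 mm. The pin stands upright in it at the start, 30 mm of it inside, collar on the ring.
- drive_top (a point): Centre of the drive plate's upper face, on the tray's axis, 76 mm above the desk; axes as the changer's. The plate (radius 100 mm, 21 mm thick) is held fast by its motor's gear. It has one plain through hole, bore 11.5 mm, at radius 80 mm, which the tray hides and nothing measures: at the start it lies 9 to 63 degrees counter-clockwise (seen from above) of the tray's hole.
- tray_hub (a point): Centre of the tray's upper face, on its vertical axis, 88 mm above the desk; axes turn with the tray. Disc of radius 105 mm, 10 mm thick, turning freely (about 1 N at the hole), not movable otherwise. Six pot wells: four hold sample pots that sit fast and rise to 137 mm above the desk, the two beside the pin hole are empty. Hub cap of radius 17 mm, 12 mm high.
- tray_hole (a point): Centre of the mouth of the tray's pin hole, on its upper face 88 mm above the desk, in a steel bush 25 mm across, 80 mm from the hub (along the tray's own -x); bore 11.5 mm, right through the 10 mm thick tray. At the start it is on the tray's side towards the robot, 11 to 29 degrees clockwise (seen from above) of the changer's -x direction.
- pin: The drive pin, 79 mm long, about 90 g, origin at the lower end, z along the pin towards its grip. From the tip up: nose tapering from 5 to 10 mm diameter over 5 mm, steel shank of 10 mm to 30 mm, collar of 24 mm diameter from 30 to 35 mm, dark knurled grip of 20 mm diameter from 35 to 79 mm. Resting on the drive plate its tip is 12 mm below the tray's upper face; fully home, 30 mm below.
- pin_grip (a point): On the pin's axis, 60 mm above the tip: the place to grip it, from above (20 mm diameter).
- pin_collar (a point): Centre of the underside of the pin's collar, 30 mm above the tip; it sits on the tray's bush when the pin is home.
- pot_wait: Bystander: loose sample pot with white ribbed cap, 56 mm across, 60 mm high, origin at the centre of its underside, standing right of and before the changer.
- tin: Bystander: loose round planchet tin, 66 mm across, 24 mm high, origin at the centre of its underside, left of the changer.
- soil_tub: Bystander: loose soil tub with snap lid, 131 mm across, 90 mm high, origin at the centre of its underside, left of and behind the changer.

How it is judged:
By the outcome, as a careful person would: the job done as asked, in the order asked, and still so for the second after the job is handed in, with the robot touching nothing.
It also fails if it takes over 67 s, if anything falls off the work surface, if the arm or the gripper's body presses on something with over 40 N, if the wrist force passes 120 N, or if a joint passes its speed limit or range.

## Working session

There is one attempt and no reset: what is moved stays moved. The work goes in short steps, Python scripts to look and compute and a shell command to move; the robot and the scene stay as the last step left them, time stands still between calls to the robot, and variables do not carry over. Pictures are saved under pics/ and viewed, and the job is handed in when it is done.

```bash
mkdir -p pics; ls; cat > h.py <<'E'
import numpy as np, cv2
from cell import r
def cap(n,f):
    p,d=r.capture(n); cv2.imwrite('pics/'+f,cv2.cvtColor(p,cv2.COLOR_RGB2BGR)); return p,d
def ray(n,xy):
    c=r.get_calibration(n); K=np.array(c['camera_matrix']);R=np.array(c['rotation']);o=np.array(c['position'])
    v=np.array([(xy[0]-K[0,2])/K[0,0],-(xy[1]-K[1,2])/K[1,1],-1.]); return o,R@v
def atz(n,xy,z):
    o,v=ray(n,xy); return o+v*(z-o[2])/v[2]
def proj(n,P):
    c=r.get_calibration(n); K=np.array(c['camera_matrix']);R=np.array(c['rotation']);o=np.array(c['position'])
    q=R.T@(np.array(P)-o); q=np.array([q[0],-q[1],-q[2]]); q=K@q; return q[:2]/q[2]
def cloud(n,d):
    c=r.get_calibration(n); K=np.array(c['camera_matrix']);R=np.array(c['rotation']);o=np.array(c['position'])
    u,v=np.meshgrid(np.arange(640),np.arange(400))
    P=np.stack([(u-K[0,2])/K[0,0]*d,-(v-K[1,2])/K[1,1]*d,-d],-1)@R.T+o
    return P
E
python3 - <<'E'
from h import *
for n in('top','side'):
    p,d=cap(n,n+'1.png'); c=r.get_calibration(n); print(c)
    np.save(n+'1.npy',d)
    for l in ['pin','pin_grip','pin_collar','tray_hole','tray_hub','park_socket','changer','pot_wait','tin','soil_tub']:
        print(n,l,[(np.round(s['xy'],1).tolist(),round(s['p'],2)) for s in r.spot_in(l,n)[:3]])
print(r.get_obs())
E
```

```text
pics
{'camera_matrix': array([[513.45426324,   0.        , 318.00242981],
       [  0.        , 513.45426324, 197.62884511],
       [  0.        ,   0.        ,   1.        ]]), 'position': array([0.42970971, 0.13984137, 1.58654686]), 'rotation': array([ 0.01861153, -0.02490626, -0.70238101,  0.71112179])}
top pin [([384.4, 204.1], 0.54)]
top pin_grip [([385.7, 203.4], 0.42)]
top pin_collar []
top tray_hole [([331.7, 195.8], 0.86)]
top tray_hub [([332.3, 199.7], 0.75)]
top park_socket [([343.1, 200.4], 0.97)]
top changer [([342.9, 198.4], 0.8)]
top pot_wait [([423.1, 246.9], 0.67)]
top tin [([228.3, 223.6], 0.76)]
top soil_tub [([206.1, 148.8], 0.77)]
{'camera_matrix': array([[414.95173041,   0.        , 311.36493269],
       [  0.        , 414.95173041, 192.82103333],
       [  0.        ,   0.        ,   1.        ]]), 'position': array([0.19171753, 0.91789346, 0.76632544]), 'rotation': array([-0.08914431,  0.43444952,  0.88091071, -0.16523692])}
side pin [([335.8, 156.7], 0.7), ([315.6, 192.5], 0.65), ([299.2, 306.4], 0.59)]
side pin_grip [([334.2, 155.0], 0.63), ([315.6, 193.1], 
[... 322 characters left out ...]
.7, 287.5], 0.79)]
{'clock': 1.1, 'joint_pos': array([-1.39239988e+00,  1.30405131e-01,  1.48817073e+00, -1.70378594e-05,
        1.52299952e+00, -8.54055190e-02]), 'dq': array([ 0.00131852, -0.0003511 ,  0.00037108, -0.00190749, -0.00131837,
        0.0017451 ]), 'joint_efforts': array([ 1.72446209e-03, -5.59771407e+01, -4.92058396e+01,  7.70920655e-02,
        2.26668577e-02, -5.56066664e-05]), 'tcp_pos': array([ 0.1564669 , -0.57925687,  0.21864824]), 'ee_rot': array([ 9.91313617e-01,  1.31519251e-01, -8.09875193e-06,  9.01928447e-06]), 'wrist_force': array([ 0.15384706, -0.08834176,  0.17808881]), 'moment': array([ 0.03102687, -0.01758183,  0.00142392]), 'finger_gap': 1.0033183591067454}
```

```bash
sed -i "s/R=np.array(c\['rotation'\])/R=Rot.from_quat(c['rotation']).as_matrix()/; 1a from scipy.spatial.transform import Rotation as Rot" h.py
python3 - <<'E'
import cv2
for n,(x,y,w,h) in {'top':(170,110,290,190),'side':(150,90,290,250)}.items():
    im=cv2.imread(f'pics/{n}1.png'); cv2.imwrite(f'pics/{n}1z.png',cv2.resize(im[y:y+h,x:x+w],None,fx=2.4,fy=2.4,interpolation=cv2.INTER_CUBIC))
E
```

```text
(no output)
```

View pics/top1z.png

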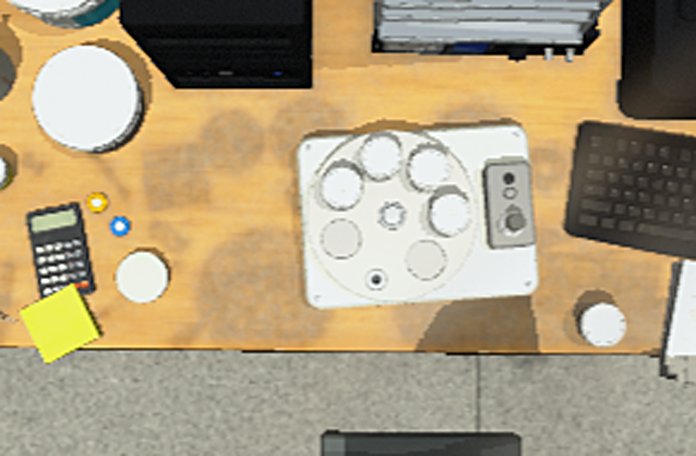

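View pics/side1z.png

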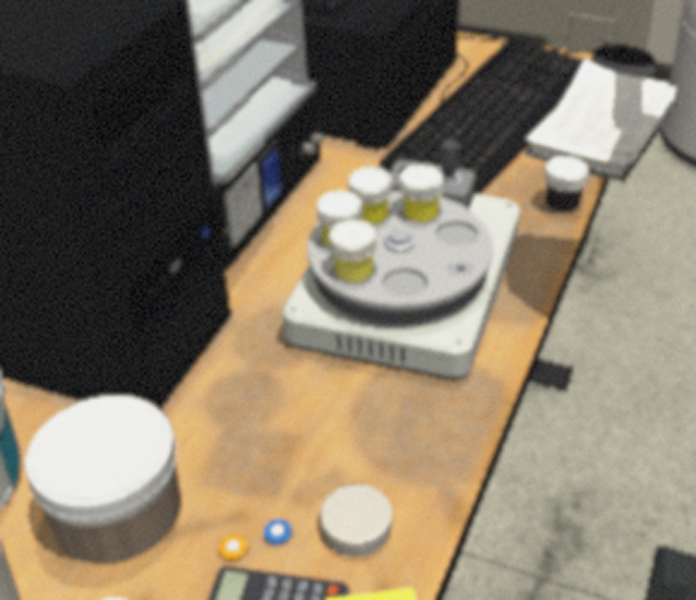

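```bash
python3 - <<'E'
from h import *
d=np.load('top1.npy'); P=cloud('top',d)
print('desk z',np.median(P[240:250,240:280,2]))
m=(P[...,2]>.080)&(P[...,2]<.096)&(d>0); m[:, :285]=0;m[:,405:]=0;m[:150]=0;m[245:]=0
pts=P[m]; print(m.sum(), np.median(pts[:,2]), pts[:,2].std())
# tray mask -> left comp
n,lab,st,ce=cv2.connectedComponentsWithStats(m.astype(np.uint8)); print(st,ce)
for n in('top','side'):
    im=cv2.imread(f'pics/{n}1.png')
    x,y,w,h={'top':(290,155,110,90),'side':(260,145,120,95)}[n]
    cv2.imwrite(f'pics/{n}1y.png',cv2.resize(im[y:y+h,x:x+w],None,fx=6.5,fy=6.3,interpolation=cv2.INTER_CUBIC)) if 0 else cv2.imwrite(f'pics/{n}1y.png',cv2.resize(im[y:y+h,x:x+w],None,fx=6,fy=6,interpolation=cv2.INTER_CUBIC))
for n,l in (('top','pin'),('side','pin'),('top','tray_hole')):
    pass
g=cv2.imread('pics/top1.png',0); print(g[220:233,319:335]); print(g[193:214,374:394])
E
```

```text
desk z -0.0012721087639603335
3260 0.08585071779504083 0.003203087480438294
[[     0      0    640    400 252740]
 [   298    164     72     72   2717]
 [   372    177     22     36    543]] [[319.2270436  199.46914616]
 [332.28781745 203.44350386]
 [382.56169429 194.12891344]]
[[237 237 237 237 238 238 239 239 238 239 237 237 237 237 237 237]
 [237 237 238 238 239 241 243 238 239 243 240 238 237 237 237 237]
 [237 237 237 239 236 217 189 182 178 178 222 241 238 237 237 237]
 [238 237 239 235 214 221 246 250 249 236 215 228 240 239 237 237]
 [238 238 239 226 225 248 235 178 189 237 236 216 229 239 237 237]
 [238 238 233 222 234 228 143  98  91 167 237 221 219 240 237 237]
 [238 238 232 224 239 206  95  98  84 135 229 211 207 240 237 238]
 [238 238 239 225 231 221 102  41  39 166 243 225 223 240 237 237]
 [238 238 240 215 220 252 222 163 176 232 241 224 231 239 237 237]
 [237 238 239 231 202 226 252 251 252 243 211 216 239 238 237 237]
 [239 238 239 240 230 191 174 203 180 171 222 239 239 237 238 237]
 [240 239 239 239 240 239 238 239 238 237 239 239 238 237 237 236]
 [221 234 240 240
[... 1136 characters left out ...]
 187 172
  151 162]
 [138 181 192 173 156 175 202 214 192 149 134 194 235 210 185 186 186 179
  158 160]
 [129 174 191 188 185 182 210 241 241 211 222 236 205 183 183 185 186 180
  160 160]
 [124 171 192 189 187 186 184 198 199 205 212 196 185 183 185 185 185 180
  153 155]
 [124 176 192 188 187 188 186 185 185 185 186 184 184 186 184 185 186 189
  163 157]
 [116 172 193 190 188 188 187 187 187 188 187 186 188 190 188 188 189 183
  155 155]
 [114 165 190 193 192 191 191 192 190 185 178 179 175 166 166 162 152 136
  149 171]
 [ 93 131 150 156 154 147 143 142 138 139 126 117 114 104 117 167 187 216
  225 185]
 [149 116 152 173 168 166 182 195 196 194 226 243 243 243 242 242 241 243
  232 184]]
```

View pics/top1y.png

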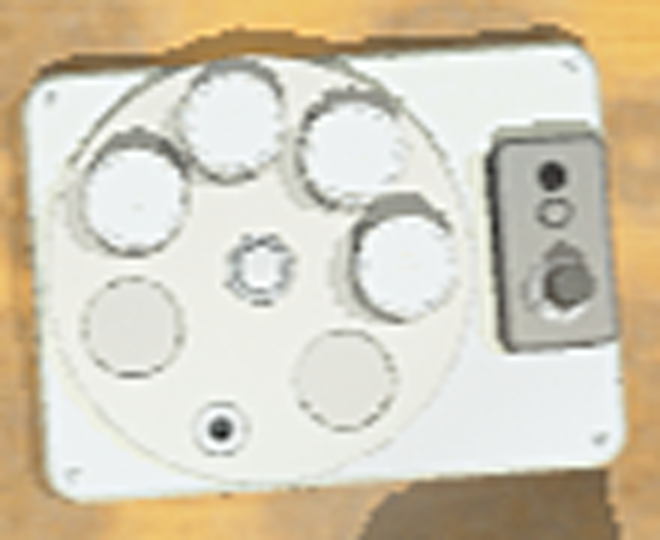

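View pics/side1y.png

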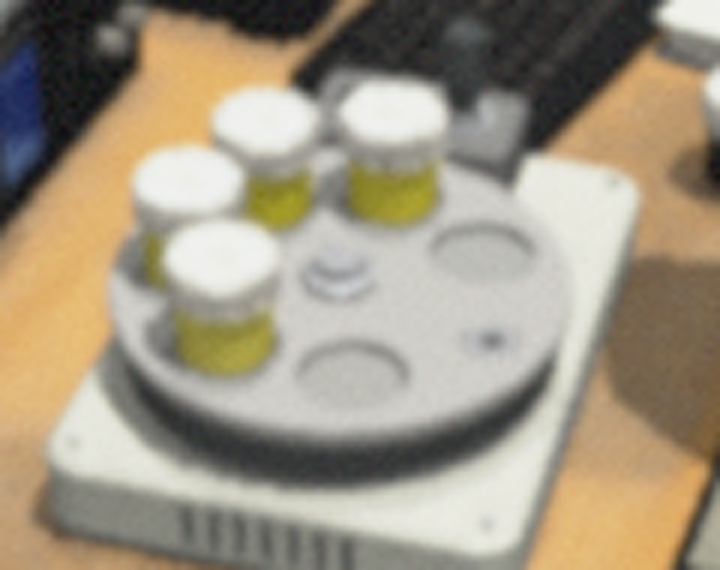

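```bash
python3 - <<'E'
from h import *
H=atz('top',(326.5,226.0),.088); C=atz('top',(333.5,199.6),.088); T=atz('top',(384.6,202.0),.137)
print('hole',H,'hub',C,'pin',T, np.linalg.norm(H-C))
S=T[:2]-C[:2]; print('sock-hub',S,np.linalg.norm(S),'expect',np.hypot(20,146))
yaw=np.arctan2(S[1],S[0])-np.arctan2(-146,-20); print('yaw deg',np.degrees(yaw))
print('yaw from screws:')
q=[atz('top',(a/6+290-.4,b/6+155-.4),.055)[:2] for a,b in ((51,97),(571,66),(601,440),(72,475))]
for i,j in((0,1),(3,2)): v=q[j]-q[i]; print(np.degrees(np.arctan2(v[0],-v[1])), np.linalg.norm(v))
for i,j in((3,0),(2,1)): v=q[j]-q[i]; print(np.degrees(np.arctan2(v[1],v[0])), np.linalg.norm(v))
print('sidepred: hole',proj('side',H),'hub cap top',proj('side',[C[0],C[1],.1]),'pin top',proj('side',T),'sock',proj('side',[T[0],T[1],.088]))
print('side measured: hole',(490/6+260-.4,341/6+145-.4),'hub',(338/6+260-.4,258/6+145))
E
```

```text
hole [0.43961843 0.10128483 0.088     ] hub [0.51694891 0.08166484 0.088     ] pin [ 0.50911769 -0.06117763  0.137     ] 0.079780612749884
sock-hub [-0.00783121 -0.14284247] 0.14305698300320563 expect 147.36349615830918
yaw deg 4.662138467784745
yaw from screws:
4.18348397430723 0.2606911285046575
4.465196980415601 0.26335213061152607
3.9910907987476274 0.1886773970297902
4.8024198081083345 0.18739241725969702
sidepred: hole [341.79080689 201.39857608] hub cap top [316.89589984 187.34966788] pin top [337.11374061 150.00323507] sock [336.71353919 164.20716065]
side measured: hole (341.2666666666667, 201.43333333333334) hub (315.93333333333334, 188.0)
```

```bash
python3 - <<'E'
from h import *
T=[.5082,-.0654]
for z in(.088,.093,.137): print(z,proj('top',[*T,z]),proj('side',[*T,z]))
d=np.load('top1.npy'); P=cloud('top',d)[190:215,372:395]
Z=P[...,2]; print((Z[3:20]*1000).round().astype(int))
m=Z>.125; print(P[m].mean(0), P[m].min(0),P[m].max(0))
im=cv2.imread('pics/side1.png'); cv2.imwrite('pics/s_pin.png',cv2.resize(im[140:180,315:365],None,fx=12,fy=12,interpolation=cv2.INTER_NEAREST))
im=cv2.imread('pics/top1.png'); cv2.imwrite('pics/t_pin.png',cv2.resize(im[185:225,365:405],None,fx=12,fy=12,interpolation=cv2.INTER_NEAREST))
E
```

```text
0.088 [383.71665856 203.21831322] [337.46778835 163.5303933 ]
0.093 [383.95159423 203.13156375] [337.50950693 162.11420646]
0.137 [386.08859859 202.34247967] [337.88571981 149.34321298]
[[  53   78   83   86   82   83   79   84   92   84   85   86   81   87
    91   85   95   83   82   84   82    0    0]
 [  55   81   83   87   90   87   84   84   88   89   88   84   89   89
    84   80   83   80   83   83   80   -5   -2]
 [  56   73   86   86   84   81   86   79   84   85   85   90   84   85
    87   83   80   85   79   83   83    1   -4]
 [  48   76   79   86   92   84   86   81   84   84   82   85   82   83
    79   86   86   92   85   83   82    0   -1]
 [  48   72   88   84   85   86   90   85   83   92   88   89   79   85
    77   92   93   86   83   84   83   -5   -4]
 [  44   78   82   84   91   79   78 1587   90   86   84   86   84   86
    85   86   81   83   84   88   87    3   -3]
 [  45   73   86   76   78   78   90   80   81   85   87   95  130  133
   129  133   83   84   82   86   87   -3    1]
 [  46   71   78   90   87   84   78   86   93   88  113  134  132  138
  
[... 537 characters left out ...]
   76   84   92   82   82   86   92   97  108  113  135  136
   135  135   88   92   86   83   88   -2    5]
 [  50   55   78   84   82   81   87   83   83   89   89   89   88   87
    87   88   88   83   81   84   87   84    1]
 [  42   61   81   87   88   85   80   88   88   85   92   81   90   88
    85   89   89   88   84   86   87   86   -3]
 [  49   54   79   83   80   86   82   80   82   90   88   84   86   84
    83   86   80   77   82   84   82   79   -2]
 [  45   54   76   85   78   85   86   85   90   81   84   79   84   82
    81   84   79   87   85   84   82   83   -4]]
[ 0.50756732 -0.05932512  0.16833838] [ 0.42970971 -0.07440437  0.12865807] [0.51815454 0.13984137 1.58654686]
```

View pics/s_pin.png

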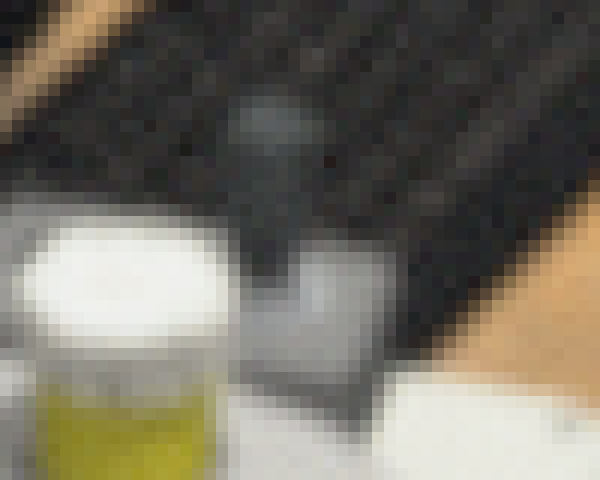

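View pics/t_pin.png

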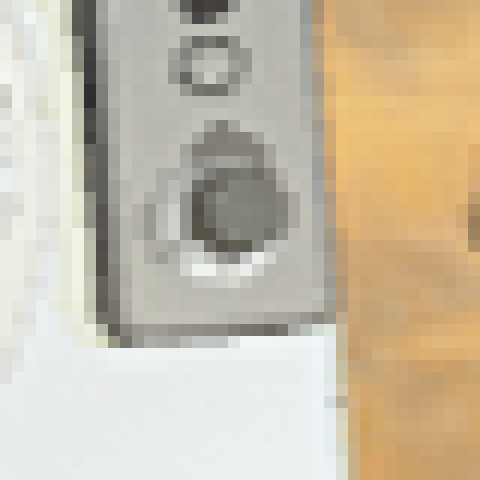

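```bash
python3 -m handwheel '[{"dx":7.04,"dy":10.29},{"dx":7.04,"dy":10.29},{"dx":7.04,"dy":10.29},{"dx":7.04,"dy":10.29},{"dx":7.04,"dy":10.29},{"dx":7.04,"dy":10.29},{"dx":7.04,"dy":10.29},{"dx":7.04,"dy":10.29},{"dx":7.04,"dy":10.29},{"dx":7.04,"dy":10.29},{"dx":7.04,"dy":10.29},{"dx":7.04,"dy":10.29},{"dx":7.04,"dy":10.29},{"dx":7.04,"dy":10.29},{"dx":7.04,"dy":10.29},{"dx":7.04,"dy":10.29}]' 0.45 20
python3 - <<'E'
from h import *
p,d=cap('side','s2.png'); cap('top','t2.png')
im=cv2.imread('pics/s2.png'); cv2.imwrite('pics/s2z.png',cv2.resize(im[90:230,250:410],None,fx=4,fy=4,interpolation=cv2.INTER_CUBIC))
E
```

```text
validation failed for argument at $[0]...
```

View pics/s2z.png

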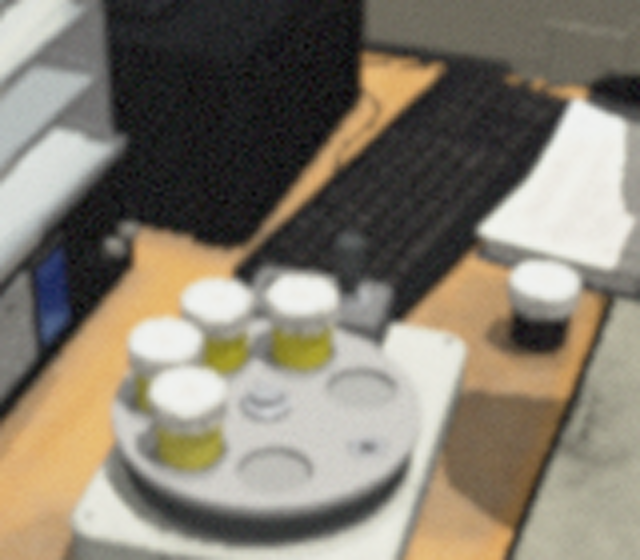

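View pics/t2.png

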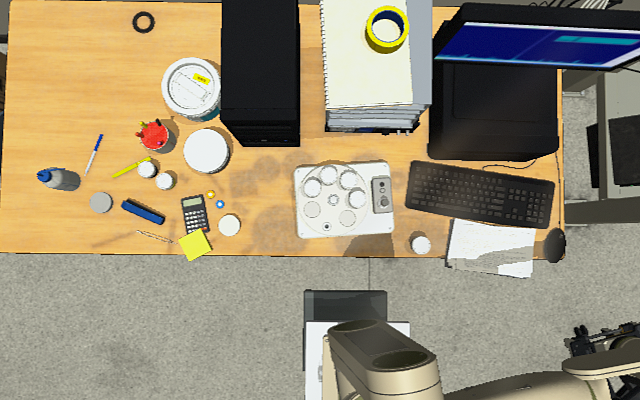

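```bash
python3 -m handwheel '[{"dx":1,"dy":1.46,"dz":0,"spin":0}]' 0.45 20
```

```text
clock: 1.32
tcp_pos: [0.1903, -0.5288, 0.2176]
ee_rot: [0.992, 0.13, -0.0, -0.0]
wrist_force: [1.2, 0.3, 0.8]
finger_gap: 0.934
```

```bash
python3 -m handwheel '[{"dx":6.33,"dy":9.26,"dz":0,"spin":0},{"dx":6.33,"dy":9.26,"dz":0,"spin":0},{"dx":6.33,"dy":9.26,"dz":0,"spin":0},{"dx":6.33,"dy":9.26,"dz":0,"spin":0},{"dx":6.33,"dy":9.26,"dz":0,"spin":0},{"dx":6.33,"dy":9.26,"dz":0,"spin":0},{"dx":6.33,"dy":9.26,"dz":0,"spin":0},{"dx":6.33,"dy":9.26,"dz":0,"spin":0},{"dx":6.33,"dy":9.26,"dz":0,"spin":0},{"dx":6.33,"dy":9.26,"dz":0,"spin":0},{"dx":6.33,"dy":9.26,"dz":0,"spin":0},{"dx":6.33,"dy":9.26,"dz":0,"spin":0},{"dx":6.33,"dy":9.26,"dz":0,"spin":0}]' 0.45 20
python3 - <<'E'
from h import *
p,d=cap('side','s3.png'); cap('top','t3.png')
im=cv2.imread('pics/s3.png'); cv2.imwrite('pics/s3z.png',cv2.resize(im[70:230,250:410],None,fx=4,fy=4,interpolation=cv2.INTER_CUBIC))
print(r.get_obs())
E
```

```text
clock: 2.95
tcp_pos: [0.5079, -0.0659, 0.2188]
ee_rot: [0.991, 0.13, 0.0, 0.0]
wrist_force: [0.5, 0.7, 0.1]
finger_gap: 0.45
{'clock': 3.05, 'joint_pos': array([-2.28551766e-01, -1.08934062e-01,  1.72895500e+00, -7.66889138e-05,
        1.52125796e+00,  1.08017944e+00]), 'dq': array([ 0.0075907 ,  0.00420022, -0.00339368,  0.00077469, -0.00082253,
        0.00121429]), 'joint_efforts': array([ 4.06555831e-03, -4.36173284e+01, -4.92454398e+01,  4.82984050e-02,
       -6.07439666e-02, -5.82010063e-03]), 'tcp_pos': array([ 0.50802851, -0.06563839,  0.21879991]), 'ee_rot': array([9.91427250e-01, 1.30659795e-01, 1.33368411e-04, 9.10514420e-05]), 'wrist_force': array([ 0.40831554, -0.40666505,  0.20989561]), 'moment': array([ 0.016241  ,  0.01782667, -0.03341869]), 'finger_gap': 0.44819980514396185}
```

View pics/s3z.png

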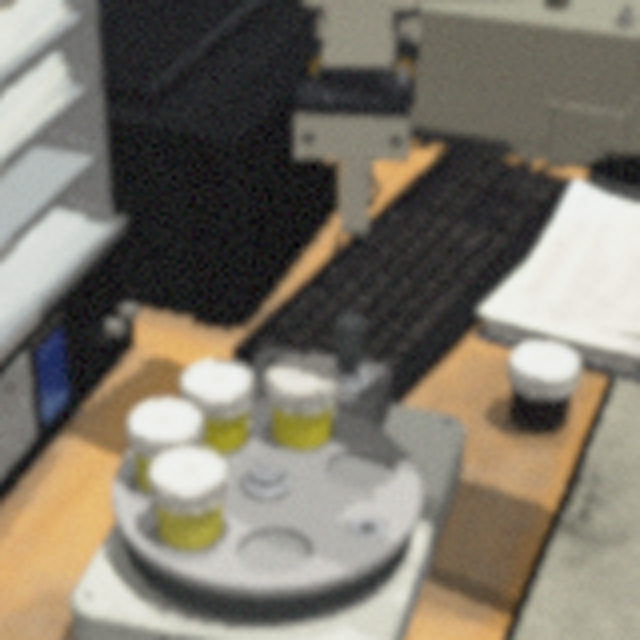

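```bash
python3 -m handwheel '[{"dx":0,"dy":0,"dz":-0.6,"spin":0},{"dx":0,"dy":0,"dz":-1.2,"spin":0},{"dx":0,"dy":0,"dz":-1.6,"spin":0},{"dx":0,"dy":0,"dz":-1.9,"spin":0},{"dx":0,"dy":0,"dz":-2.2,"spin":0},{"dx":0,"dy":0,"dz":-2.36,"spin":0},{"dx":0,"dy":0,"dz":-2.36,"spin":0},{"dx":0,"dy":0,"dz":-2.36,"spin":0}]' 0.45 20
python3 -m handwheel '[{"dx":0,"dy":0,"dz":0,"spin":0},{"dx":0,"dy":0,"dz":0,"spin":0},{"dx":0,"dy":0,"dz":0,"spin":0},{"dx":0,"dy":0,"dz":0,"spin":0},{"dx":0,"dy":0,"dz":0,"spin":0}]' 0.1 6
```

```text
clock: 4.05
tcp_pos: [0.5088, -0.0648, 0.1013]
ee_rot: [0.991, 0.132, 0.001, 0.0]
wrist_force: [0.1, 0.4, -0.0]
finger_gap: 0.451
clock: 4.68
tcp_pos: [0.5084, -0.0646, 0.1009]
ee_rot: [0.991, 0.132, 0.0, -0.0]
wrist_force: [-0.7, 0.7, 2.9]
finger_gap: 0.211
```

```bash
python3 -m handwheel '[{"dx":0,"dy":0,"dz":0,"spin":0},{"dx":0,"dy":0,"dz":0,"spin":0},{"dx":0,"dy":0,"dz":0.1,"spin":0},{"dx":0,"dy":0,"dz":0.3,"spin":0},{"dx":0,"dy":0,"dz":0.5,"spin":0},{"dx":0,"dy":0,"dz":0.7,"spin":0},{"dx":0,"dy":0,"dz":1,"spin":0},{"dx":0,"dy":0,"dz":1.4,"spin":0},{"dx":0,"dy":0,"dz":1.8,"spin":0},{"dx":0,"dy":0,"dz":1.8,"spin":0},{"dx":0,"dy":0,"dz":1.8,"spin":0}]' 0.1 40
python3 - <<'E'
from h import *
p,d=cap('side','s4.png')
im=cv2.imread('pics/s4.png'); cv2.imwrite('pics/s4z.png',cv2.resize(im[70:230,250:410],None,fx=4,fy=4,interpolation=cv2.INTER_CUBIC))
print(r.get_obs()['wrist_force'],r.get_obs()['tcp_pos'])
E
```

```text
clock: 6.05
tcp_pos: [0.5081, -0.0647, 0.1902]
ee_rot: [0.991, 0.132, -0.0, -0.0]
wrist_force: [-0.6, 0.0, -1.4]
finger_gap: 0.207
[ 0.33871101  0.90873332 -0.69274493] [ 0.50777246 -0.06460462  0.18976638]
```

View pics/s4z.png

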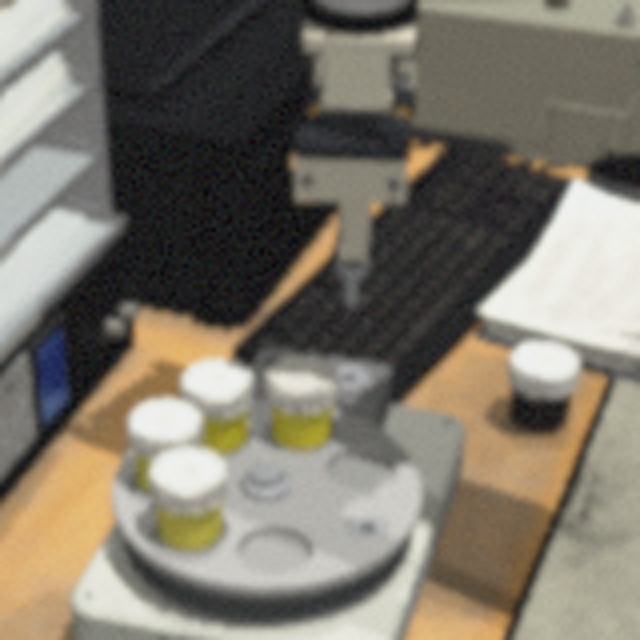

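```bash
python3 -m handwheel '[{"dx":-0.46,"dy":1.1,"dz":0,"spin":0},{"dx":-0.92,"dy":2.2,"dz":0,"spin":0},{"dx":-1.3,"dy":3.1,"dz":0,"spin":0},{"dx":-1.38,"dy":3.32,"dz":0,"spin":0},{"dx":-1.38,"dy":3.32,"dz":-0.5,"spin":0},{"dx":-1.38,"dy":3.32,"dz":-0.86,"spin":0},{"dx":-1.38,"dy":3.32,"dz":-0.86,"spin":0},{"dx":-1.38,"dy":3.32,"dz":-0.86,"spin":0},{"dx":-1.38,"dy":3.32,"dz":-0.86,"spin":0}]' 0.1 40
python3 - <<'E'
from h import *
p,d=cap('side','s5.png'); cap('top','t5.png')
im=cv2.imread('pics/s5.png'); cv2.imwrite('pics/s5z.png',cv2.resize(im[150:230,290:390],None,fx=7,fy=7,interpolation=cv2.INTER_CUBIC))
im=cv2.imread('pics/t5.png'); cv2.imwrite('pics/t5z.png',cv2.resize(im[155:245,290:400],None,fx=6,fy=6,interpolation=cv2.INTER_CUBIC))
o=r.get_obs();print(o['wrist_force'],o['tcp_pos'])
t=o['tcp_pos'];
for z in(.041,.036,.011): print(proj('side',t-[0,0,z]))
E
```

```text
clock: 7.22
tcp_pos: [0.44, 0.1011, 0.1485]
ee_rot: [0.991, 0.131, 0.001, 0.0]
wrist_force: [0.3, -0.4, -0.2]
finger_gap: 0.207
[-0.41024215  1.20306122 -1.30049627] [0.43987228 0.10122114 0.14842735]
[341.93770638 195.49777984]
[341.99809685 193.96736875]
[342.30524726 186.18358514]
```

View pics/s5z.png

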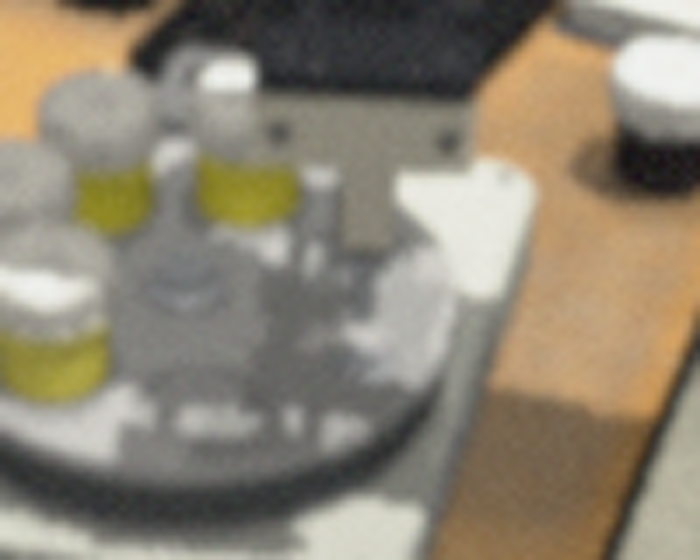

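View pics/t5z.png

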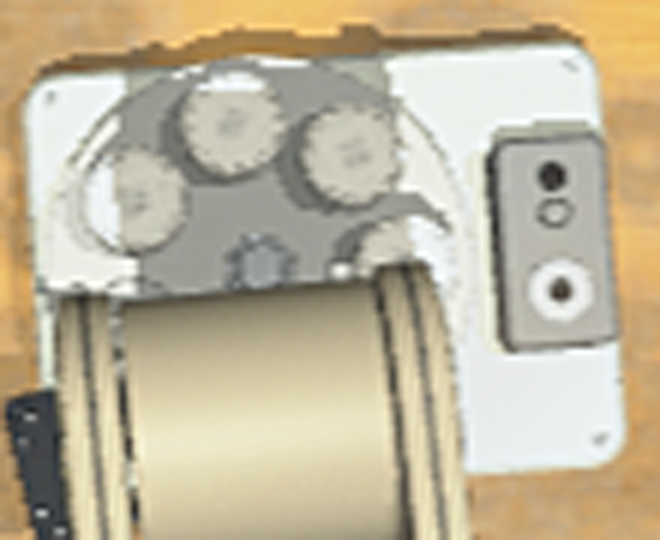

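```bash
python3 - <<'E'
from h import *
g=cv2.imread('pics/t5.png',0); print(g[197:211,376:393])
def blob(g,x0,x1,y0,y1,t,sgn):
    s=g[y0:y1,x0:x1].astype(float); w=np.clip(sgn*(s-t),0,None); yy,xx=np.mgrid[y0:y1,x0:x1]; return (w*xx).sum()/w.sum(),(w*yy).sum()/w.sum()
g1=cv2.imread('pics/top1.png',0)
s=blob(g,376,392,198,210,195,1); s2=blob(g,380,387,200,207,180,-1)
h2=blob(g1,323,331,222,231,190,-1)
h=blob(g1,324,330,223,230,190,-1)
print(s,s2,h,h2)
for q in(s,s2,h): print(atz('top',q,.088))
E
```

```text
[[185 183 183 182 183 180 179 174 173 182 182 182 182 183 184 162 171]
 [185 184 184 182 178 181 200 211 208 179 162 180 182 183 185 155 164]
 [184 185 167 154 206 235 233 234 233 230 216 187 178 181 186 155 163]
 [186 182 175 207 233 235 238 240 238 235 232 222 195 181 185 162 165]
 [186 179 198 230 239 232 185 129 176 231 237 222 188 179 184 161 154]
 [186 173 211 239 233 191 114  83 105 199 237 233 208 175 183 170 161]
 [186 173 212 238 233 170  74  78  72 171 231 233 210 174 184 170 161]
 [186 175 213 237 238 189  81  68  93 193 235 234 213 177 183 170 153]
 [187 181 193 226 237 236 213 172 207 236 235 232 204 180 186 170 148]
 [188 183 178 205 232 235 235 233 235 236 231 206 180 182 185 180 158]
 [188 184 183 179 208 235 239 239 239 230 198 179 180 182 184 179 158]
 [189 185 183 183 182 192 194 205 209 193 181 181 183 182 184 178 152]
 [189 184 185 185 184 181 183 183 183 183 184 183 184 183 185 187 161]
 [191 187 186 185 186 186 185 185 186 186 186 186 189 186 188 182 155]]
(np.float64(382.9945404913558), np.float64(202.98043676069153)) (np.float64(383.00107066381156), np.float64(202.96359743040685)) (np.float64(326.3209302325581), np.float64(226.1925581395349)) (np.float64(326.357328707719), np.float64(226.22116218560276))
[ 0.50887029 -0.06328187  0.088     ]
[ 0.50891986 -0.06330079  0.088     ]
[0.43905173 0.10180063 0.088     ]
```

```bash
python3 -m handwheel '[{"dx":-0.016,"dy":-0.018,"dz":-0.2,"spin":0},{"dx":-0.016,"dy":-0.018,"dz":-0.35,"spin":0},{"dx":-0.016,"dy":-0.018,"dz":-0.43,"spin":0},{"dx":-0.016,"dy":-0.018,"dz":-0.43,"spin":0},{"dx":-0.016,"dy":-0.018,"dz":-0.43,"spin":0}]' 0.1 40
python3 -m handwheel '[{"dx":0,"dy":0,"dz":-0.03,"spin":0},{"dx":0,"dy":0,"dz":-0.03,"spin":0}]' 0.1 40
```

```text
clock: 7.95
tcp_pos: [0.4385, 0.1004, 0.1263]
ee_rot: [0.991, 0.132, 0.0, 0.0]
wrist_force: [0.1, -0.2, -0.6]
finger_gap: 0.205
clock: 8.2
tcp_pos: [0.4385, 0.1004, 0.1247]
ee_rot: [0.991, 0.132, 0.0, -0.0]
wrist_force: [0.4, 0.1, -1.4]
finger_gap: 0.209
```

```bash
python3 -m handwheel '[{"dx":0,"dy":0,"dz":-0.06,"spin":0},{"dx":0,"dy":0,"dz":-0.1,"spin":0},{"dx":0,"dy":0,"dz":-0.1,"spin":0},{"dx":0,"dy":0,"dz":-0.1,"spin":0}]' 0.1 40
python3 -m handwheel '[{"dx":0,"dy":0,"dz":-0.02,"spin":0},{"dx":0,"dy":0,"dz":-0.02,"spin":0},{"dx":0,"dy":0,"dz":-0.02,"spin":0}]' 0.1 40
```

```text
clock: 8.7
tcp_pos: [0.4384, 0.1005, 0.1196]
ee_rot: [0.991, 0.132, -0.0, -0.0]
wrist_force: [0.0, 0.5, -1.7]
finger_gap: 0.205
clock: 9.07
tcp_pos: [0.4386, 0.1005, 0.1188]
ee_rot: [0.991, 0.132, 0.0, -0.0]
wrist_force: [-0.7, 0.4, 1.4]
finger_gap: 0.21
```

```bash
python3 -m handwheel '[{"dx":0,"dy":0,"dz":-0.01,"spin":0},{"dx":0,"dy":0,"dz":-0.01,"spin":0},{"dx":0,"dy":0,"dz":-0.01,"spin":0}]' 0.1 40; python3 -c "
from h import *
print(r.get_obs())"
```

```text
clock: 9.45
tcp_pos: [0.4388, 0.1005, 0.1187]
ee_rot: [0.991, 0.132, 0.0, -0.0]
wrist_force: [-1.5, 1.2, 5.1]
finger_gap: 0.209
{'clock': 9.45, 'joint_pos': array([ 1.11122543e-01, -2.16026920e-01,  2.00984134e+00,  2.25761581e-05,
        1.34709182e+00,  1.41809929e+00]), 'dq': array([-0.00045319, -0.0004893 , -0.00130516, -0.00080672,  0.00072955,
        0.00107639]), 'joint_efforts': array([-4.53970106e-01, -3.40620947e+01, -4.53662860e+01, -3.07567231e-01,
       -7.35678747e-01,  1.40668712e-03]), 'tcp_pos': array([0.43877568, 0.10048567, 0.11869191]), 'ee_rot': array([ 9.91312782e-01,  1.31525091e-01,  3.43362057e-04, -3.87146462e-06]), 'wrist_force': array([-1.5168801 ,  1.19647702,  5.13522115]), 'moment': array([ 0.13203647,  0.36382406, -0.00145662]), 'finger_gap': 0.20945492650778094}
```

```bash
cat > arc.py <<'E'
import numpy as np,sys
def arc(a,steps,rad=.080):  # a: current polar angle of hole from hub, deg
    p=lambda t: rad*np.array([np.cos(np.radians(t)),np.sin(np.radians(t))])
    for s in steps: print(a,'+',s,np.round((p(a+s)-p(a))/.05,3))
if __name__=='__main__':
    arc(float(sys.argv[1]),[float(x) for x in sys.argv[2:]])
E
python3 arc.py 166.8 1 2 3 4 5 6 7
```

```text
166.8 + 1.0 [-0.006 -0.027]
166.8 + 2.0 [-0.012 -0.055]
166.8 + 3.0 [-0.017 -0.082]
166.8 + 4.0 [-0.022 -0.11 ]
166.8 + 5.0 [-0.026 -0.137]
166.8 + 6.0 [-0.03  -0.165]
166.8 + 7.0 [-0.033 -0.193]
```

```bash
python3 -m handwheel '[{"dx":-0.006,"dy":-0.027,"dz":-0.008,"spin":0},{"dx":-0.012,"dy":-0.055,"dz":-0.008,"spin":0},{"dx":-0.017,"dy":-0.082,"dz":-0.008,"spin":0},{"dx":-0.022,"dy":-0.11,"dz":-0.008,"spin":0},{"dx":-0.026,"dy":-0.137,"dz":-0.008,"spin":0},{"dx":-0.03,"dy":-0.165,"dz":-0.008,"spin":0},{"dx":-0.033,"dy":-0.193,"dz":-0.008,"spin":0}]'
python3 arc.py 173.8 1 2 3 4;python3 arc.py 177.8 1 2 3 4;python3 arc.py 181.8 1 2 3 4;python3 arc.py 185.8 1 2 3 4;python3 arc.py 189.8 1 2 3 4;
```

```text
clock: 10.32
tcp_pos: [0.4376, 0.0916, 0.1186]
ee_rot: [0.991, 0.132, 0.001, -0.001]
wrist_force: [-0.6, 4.2, 5.0]
finger_gap: 0.207
173.8 + 1.0 [-0.003 -0.028]
173.8 + 2.0 [-0.005 -0.056]
173.8 + 3.0 [-0.007 -0.083]
173.8 + 4.0 [-0.008 -0.111]
177.8 + 1.0 [-0.001 -0.028]
177.8 + 2.0 [-0.001 -0.056]
177.8 + 3.0 [-0.001 -0.084]
177.8 + 4.0 [-0.    -0.112]
181.8 + 1.0 [ 0.001 -0.028]
181.8 + 2.0 [ 0.003 -0.056]
181.8 + 3.0 [ 0.005 -0.084]
181.8 + 4.0 [ 0.007 -0.111]
185.8 + 1.0 [ 0.003 -0.028]
185.8 + 2.0 [ 0.007 -0.055]
185.8 + 3.0 [ 0.011 -0.083]
185.8 + 4.0 [ 0.015 -0.111]
189.8 + 1.0 [ 0.005 -0.027]
189.8 + 2.0 [ 0.01  -0.055]
189.8 + 3.0 [ 0.016 -0.082]
189.8 + 4.0 [ 0.023 -0.109]
```

```bash
python3 -m handwheel '[{"dx":-0.003,"dy":-0.028,"dz":-0.008,"spin":0},{"dx":-0.005,"dy":-0.056,"dz":-0.008,"spin":0},{"dx":-0.007,"dy":-0.083,"dz":-0.008,"spin":0},{"dx":-0.008,"dy":-0.111,"dz":-0.008,"spin":0}]'
```

```text
clock: 10.82
tcp_pos: [0.4374, 0.0863, 0.1186]
ee_rot: [0.991, 0.132, 0.001, -0.001]
wrist_force: [-0.9, 5.7, 7.7]
finger_gap: 0.21
```

```bash
python3 -m handwheel '[{"dx":-0.001,"dy":-0.028,"dz":0,"spin":0},{"dx":-0.001,"dy":-0.056,"dz":0,"spin":0},{"dx":-0.001,"dy":-0.084,"dz":0,"spin":0},{"dx":0,"dy":-0.112,"dz":0,"spin":0}]'
```

```text
clock: 11.32
tcp_pos: [0.4373, 0.0807, 0.1186]
ee_rot: [0.991, 0.132, 0.001, -0.001]
wrist_force: [-1.5, 5.7, 8.3]
finger_gap: 0.209
```

```bash
python3 -m handwheel '[{"dx":0.001,"dy":-0.028,"dz":0,"spin":0},{"dx":0.003,"dy":-0.056,"dz":0,"spin":0},{"dx":0.005,"dy":-0.084,"dz":0,"spin":0},{"dx":0.007,"dy":-0.111,"dz":0,"spin":0}]'
```

```text
clock: 11.82
tcp_pos: [0.4376, 0.0751, 0.1186]
ee_rot: [0.991, 0.132, 0.001, -0.001]
wrist_force: [-1.7, 5.7, 9.3]
finger_gap: 0.208
```

```bash
python3 arc.py 193.8 1 2 3 4;python3 arc.py 197.8 1 2 3 4;python3 arc.py 201.8 1 2 3 4;python3 arc.py 205.8 1 2 3 4;python3 arc.py 209.8 1 2 3 4;python3 arc.py 213.8 1 2 3 4
```

```text
193.8 + 1.0 [ 0.007 -0.027]
193.8 + 2.0 [ 0.014 -0.054]
193.8 + 3.0 [ 0.022 -0.081]
193.8 + 4.0 [ 0.03  -0.107]
197.8 + 1.0 [ 0.009 -0.027]
197.8 + 2.0 [ 0.018 -0.053]
197.8 + 3.0 [ 0.028 -0.079]
197.8 + 4.0 [ 0.038 -0.105]
201.8 + 1.0 [ 0.011 -0.026]
201.8 + 2.0 [ 0.022 -0.051]
201.8 + 3.0 [ 0.033 -0.077]
201.8 + 4.0 [ 0.045 -0.102]
205.8 + 1.0 [ 0.012 -0.025]
205.8 + 2.0 [ 0.025 -0.05 ]
205.8 + 3.0 [ 0.038 -0.074]
205.8 + 4.0 [ 0.052 -0.099]
209.8 + 1.0 [ 0.014 -0.024]
209.8 + 2.0 [ 0.029 -0.048]
209.8 + 3.0 [ 0.044 -0.072]
209.8 + 4.0 [ 0.059 -0.095]
213.8 + 1.0 [ 0.016 -0.023]
213.8 + 2.0 [ 0.032 -0.046]
213.8 + 3.0 [ 0.048 -0.068]
213.8 + 4.0 [ 0.065 -0.091]
```

```bash
python3 -m handwheel '[{"dx":0.003,"dy":-0.028,"dz":0,"spin":0},{"dx":0.007,"dy":-0.055,"dz":0,"spin":0},{"dx":0.011,"dy":-0.083,"dz":0,"spin":0},{"dx":0.015,"dy":-0.111,"dz":0,"spin":0}]'
```

```text
clock: 12.32
tcp_pos: [0.4384, 0.0696, 0.1185]
ee_rot: [0.991, 0.132, 0.001, -0.001]
wrist_force: [-1.2, 5.3, 7.7]
finger_gap: 0.205
```

```bash
python3 -m handwheel '[{"dx":0.005,"dy":-0.027,"dz":0,"spin":0},{"dx":0.01,"dy":-0.055,"dz":0,"spin":0},{"dx":0.016,"dy":-0.082,"dz":0,"spin":0},{"dx":0.023,"dy":-0.109,"dz":0,"spin":0}]'
```

```text
clock: 12.82
tcp_pos: [0.4395, 0.0641, 0.1185]
ee_rot: [0.991, 0.132, 0.001, -0.001]
wrist_force: [-1.1, 5.7, 7.3]
finger_gap: 0.21
```

```bash
python3 -m handwheel '[{"dx":0.007,"dy":-0.027,"dz":0,"spin":0},{"dx":0.014,"dy":-0.054,"dz":0,"spin":0},{"dx":0.022,"dy":-0.081,"dz":0,"spin":0},{"dx":0.03,"dy":-0.107,"dz":0,"spin":0}]'
```

```text
clock: 13.32
tcp_pos: [0.441, 0.0587, 0.1185]
ee_rot: [0.991, 0.132, 0.001, -0.001]
wrist_force: [-2.4, 5.4, 9.4]
finger_gap: 0.211
```

```bash
python3 -m handwheel '[{"dx":0.009,"dy":-0.027,"dz":0,"spin":0},{"dx":0.018,"dy":-0.053,"dz":0,"spin":0},{"dx":0.028,"dy":-0.079,"dz":0,"spin":0},{"dx":0.038,"dy":-0.105,"dz":0,"spin":0}]'
```

```text
clock: 13.82
tcp_pos: [0.4428, 0.0535, 0.1185]
ee_rot: [0.991, 0.132, 0.001, -0.001]
wrist_force: [-2.2, 4.7, 9.1]
finger_gap: 0.205
```

```bash
python3 -m handwheel '[{"dx":0.011,"dy":-0.026,"dz":0,"spin":0},{"dx":0.022,"dy":-0.051,"dz":0,"spin":0},{"dx":0.033,"dy":-0.077,"dz":0,"spin":0},{"dx":0.045,"dy":-0.102,"dz":0,"spin":0}]'
```

```text
clock: 14.32
tcp_pos: [0.445, 0.0484, 0.1185]
ee_rot: [0.991, 0.132, 0.001, -0.001]
wrist_force: [-2.1, 5.2, 10.4]
finger_gap: 0.21
```

```bash
python3 -m handwheel '[{"dx":0.012,"dy":-0.025,"dz":0,"spin":0},{"dx":0.025,"dy":-0.05,"dz":0,"spin":0},{"dx":0.038,"dy":-0.074,"dz":0,"spin":0},{"dx":0.052,"dy":-0.099,"dz":0,"spin":0}]'
```

```text
clock: 14.82
tcp_pos: [0.4475, 0.0434, 0.1185]
ee_rot: [0.991, 0.132, 0.001, -0.001]
wrist_force: [-3.6, 4.6, 9.5]
finger_gap: 0.207
```

```bash
python3 -m handwheel '[{"dx":0.014,"dy":-0.024,"dz":0,"spin":0},{"dx":0.029,"dy":-0.048,"dz":0,"spin":0},{"dx":0.044,"dy":-0.072,"dz":0,"spin":0},{"dx":0.059,"dy":-0.095,"dz":0,"spin":0}]'
```

```text
clock: 15.32
tcp_pos: [0.4499, 0.0376, 0.1171]
ee_rot: [0.991, 0.132, 0.0, -0.0]
wrist_force: [0.2, 1.2, -0.6]
finger_gap: 0.205
```

```bash
python3 -m handwheel '[{"dx":0,"dy":0,"dz":-0.02,"spin":0},{"dx":0,"dy":0,"dz":-0.04,"spin":0},{"dx":0,"dy":0,"dz":-0.04,"spin":0}]'
```

```text
clock: 15.7
tcp_pos: [0.4497, 0.0376, 0.115]
ee_rot: [0.991, 0.131, -0.0, 0.0]
wrist_force: [1.2, 0.5, -1.7]
finger_gap: 0.208
```

```bash
python3 -m handwheel '[{"dx":0,"dy":0,"dz":-0.02,"spin":0},{"dx":0,"dy":0,"dz":-0.04,"spin":0},{"dx":0,"dy":0,"dz":-0.04,"spin":0}]'
```

```text
clock: 16.08
tcp_pos: [0.45, 0.0376, 0.1133]
ee_rot: [0.991, 0.132, 0.0, 0.0]
wrist_force: [1.2, 0.3, -0.9]
finger_gap: 0.207
```

```bash
python3 -m handwheel '[{"dx":0,"dy":0,"dz":-0.04,"spin":0},{"dx":0,"dy":0,"dz":-0.08,"spin":0},{"dx":0,"dy":0,"dz":-0.12,"spin":0},{"dx":0,"dy":0,"dz":-0.16,"spin":0},{"dx":0,"dy":0,"dz":-0.2,"spin":0},{"dx":0,"dy":0,"dz":-0.2,"spin":0}]'
```

```text
clock: 16.82
tcp_pos: [0.45, 0.0376, 0.1032]
ee_rot: [0.991, 0.131, 0.0, 0.0]
wrist_force: [3.3, -1.2, -2.5]
finger_gap: 0.204
```

```bash
python3 -m handwheel '[{"dx":0,"dy":0,"dz":-0.02,"spin":0},{"dx":0,"dy":0,"dz":-0.045,"spin":0},{"dx":0,"dy":0,"dz":-0.06,"spin":0},{"dx":0,"dy":0,"dz":-0.06,"spin":0},{"dx":0,"dy":0,"dz":-0.06,"spin":0}]'
```

```text
clock: 17.45
tcp_pos: [0.4502, 0.0376, 0.1009]
ee_rot: [0.991, 0.132, 0.0, 0.0]
wrist_force: [1.2, -0.9, 5.5]
finger_gap: 0.204
```

```bash
python3 -m handwheel '[{"dx":0,"dy":0,"dz":-0.01,"spin":0},{"dx":0,"dy":0,"dz":-0.01,"spin":0}]'
python3 -m handwheel '[{"dx":0,"dy":0,"dz":0,"spin":0},{"dx":0,"dy":0,"dz":0.01,"spin":0},{"dx":0,"dy":0,"dz":0.01,"spin":0},{"dx":0,"dy":0,"dz":0.01,"spin":0}]' 0.45
```

```text
clock: 17.7
tcp_pos: [0.4503, 0.0376, 0.1008]
ee_rot: [0.991, 0.132, 0.0, 0.0]
wrist_force: [-0.3, -2.3, 9.6]
finger_gap: 0.207
clock: 18.2
tcp_pos: [0.4496, 0.0377, 0.1]
ee_rot: [0.991, 0.132, -0.0, -0.0]
wrist_force: [0.2, 0.5, 0.8]
finger_gap: 0.449
```

Now raise, move away sideways (-y at height), and look.

```bash
python3 -m handwheel '[{"dx":0,"dy":0,"dz":0.2,"spin":0},{"dx":0,"dy":0,"dz":0.6,"spin":0},{"dx":0,"dy":0,"dz":1.2,"spin":0},{"dx":0,"dy":0,"dz":2.2,"spin":0},{"dx":0,"dy":0,"dz":3,"spin":0},{"dx":-1,"dy":-4,"dz":3,"spin":0},{"dx":-1,"dy":-4,"dz":3,"spin":0},{"dx":-1,"dy":-4,"dz":3,"spin":0},{"dx":-2,"dy":-7,"dz":3,"spin":0},{"dx":-2,"dy":-7,"dz":3,"spin":0},{"dx":-2,"dy":-7,"dz":3,"spin":0},{"dx":-2,"dy":-7,"dz":3,"spin":0},{"dx":-2,"dy":-7,"dz":3,"spin":0}]'
python3 - <<'E'
from h import *
p,d=cap('side','s6.png'); _,dt=cap('top','t6.png')
im=cv2.imread('pics/s6.png'); cv2.imwrite('pics/s6z.png',cv2.resize(im[140:230,270:380],None,fx=6,fy=6,interpolation=cv2.INTER_CUBIC))
im=cv2.imread('pics/t6.png'); cv2.imwrite('pics/t6z.png',cv2.resize(im[110:270,180:440],None,fx=3,fy=3,interpolation=cv2.INTER_CUBIC))
P=cloud('top',dt); m=(P[...,2]>.12)&(P[...,2]<.15); 
q=(abs(P[...,0]-.45)<.02)&(abs(P[...,1]-.038)<.02)&m; print(q.sum(),P[q].mean(0),np.median(P[q][:,2]))
d0=np.load('top1.npy')
for l in('pot_wait','tin','soil_tub'): print(l,[(np.round(s['xy'],1),round(s['p'],2)) for s in r.spot_in(l,'top')[:1]])
E
```

```text
clock: 19.82
tcp_pos: [0.35, -0.3121, 0.2507]
ee_rot: [0.991, 0.131, 0.0, -0.0]
wrist_force: [-0.0, 0.3, 0.1]
finger_gap: 0.449
41 [0.45140221 0.036837   0.13413665] 0.13498267803136388
pot_wait [(array([421.5, 244.7]), 0.76)]
tin [(array([227.7, 223.9]), 0.66)]
soil_tub [(array([208.6, 148.9]), 0.88)]
```

View pics/s6z.png

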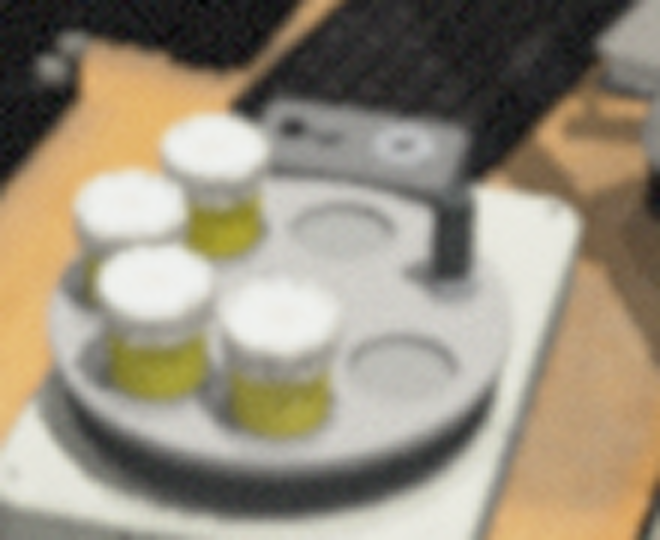

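View pics/t6z.png

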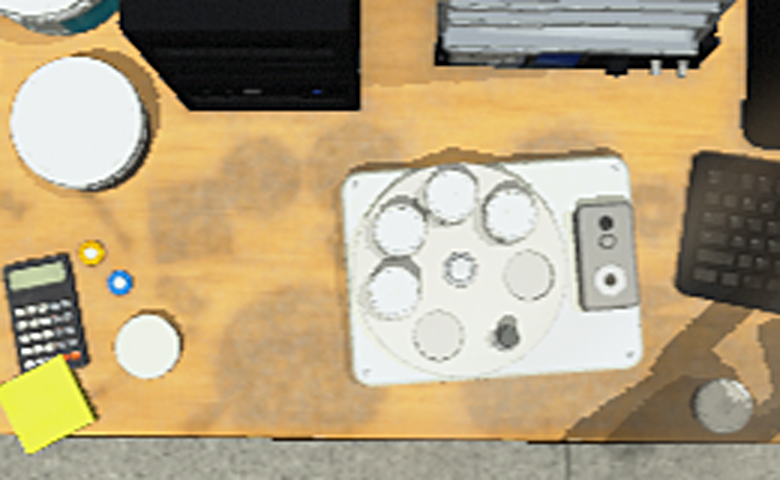

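The pin stands home in the tray, with its top at about 137 mm once the camera's 2 mm height bias is allowed for. The pot, tin and tub have not moved.

```bash
python3 -c "
from h import *
print(r.finish_job())"
```

```text
the job is handed in; nothing more can be done
None
```

The tray is coupled to the drive again and the job is handed in, at about 20 s on the robot's clock.

**What I did:** I lifted the pin from its parking socket and put it through the bushed hole in the tray. With the pin resting on the drive plate at about 6 to 12 N, I swung the tray roughly 45° counter-clockwise in small steps. The drop showed as the downward force going to zero and the tool falling 1.4 mm. I then pushed the pin home with about 10 N, let go, and moved the arm well clear.

**What the last checks showed:**
- **Seated height:** with the collar seated, the tool stood at 0.1009 m, the same height as when the pin was parked in its socket.
- **Pin top:** the depth camera read it at 0.135 m. That matches the expected 0.137 m, because the camera reads about 2 mm low on the tray too.
- **Upright:** both pictures show the pin standing straight with its collar on the tray.
- **Pot, tin and tub:** the pictures show them where they were. The detector's position for the pot differed by about 2 pixels from the first picture. I put that down to detector scatter and the arm's shadow, because the pot measured by eye in both pictures sits in the same place.

**Disagreements:** two estimates of the tray's centre differed by about 2 mm, and I used a value in between. It caused no trouble, as I felt no noticeable sideways force during the swing. One early move command was refused because of its format, and the arm did not move.

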